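# Spin-test the vial carousel and stop it at the pointer

## Robot

A 7-joint arm with a two-finger parallel gripper is mounted at the origin on a cart in front of the work surface, level with it; the furniture and walls round the work are solid. World frame = base frame: x ahead of the robot, y to its left, z up, the work surface at z = 0. Lengths are in m, angles in rad, forces in N, time in s.
With the tool pointing down it reaches from about 0.425 to 0.925 m from the base axis. Payload 6.8 kg.
Tool frame: the origin (TCP) lies on the centre line of the jaws, within the pads' length; the fingertips stand 19 mm ahead of it and the grasp point (between the pads) is the TCP; z points along the fingers, y is the line along which they close (so a half turn about z gives the same grasp; the last joint's range is limited). The gripper opens to 85 mm and grips with 20 to 120 N. Pads are 22 mm wide; open, the fingers measure 114 mm over their backs; the gripper's body (76 mm by 85 mm) begins 54 mm behind the grasp point. The pads swing forward as they close: fully open they stand 13 mm farther back than shut.
Start: joints at [1.135, 0.477, 0.022, 1.555, -0.011, 1.109, -0.083], TCP at [0.217, -0.639, 0.219] pointing down, gripper open.
Joint ranges: [-2.96, 2.96], [-0.34, 2.1], [-1.41, 1.46], [0.24, 2.44], [-1.37, 4.51], [0.17, 1.92], [-2.96, 2.96]. Speed limits (rad/s): [2.39, 2.39, 3.14, 3.14, 3.14, 3.14, 3.14].

## Interface

Orientations are given as a rotation vector (axis times angle).
In Python, from bench import r gives the robot as it stands. The module is installed in compiled form; this text tells all that it offers.
- The arm moves only by the tool arm_command, never from a script. Its argument "rows" is a list of rows, each an object of numbers: "fingers": the opening, from -1 (shut) to 1 (fully open); "x", "y", "z": the shift along the tool's x, y, z in m; "ax", "ay", "az": the turn, a rotation vector about the tool's x, y, z in degrees. In form: [{"fingers": .., "x": .., "y": .., "z": .., "ax": .., "ay": .., "az": ..}, ...]. A call has 1 to 10 rows; each row shifts and turns the commanded pose from where the row before left it, along the tool's axes as they then stand; what a row does not reach is not made up. A row lasts 1/12 s, in which the tool goes at most 41.7 mm and 7.16 degrees, less where a joint would pass 70% of its speed; a pose out of reach is approached as far as the arm can. A call is refused whole if a number of a shift passes 0.0417 or a number of a turn 7.16, either way. A call with a gripper value outside its range is refused whole. The fingers move at their own pace and stop on an object; "grip_force" is the grip in N (left out, the last holds). Time passes only in rows, so rows that do not move let the fingers close. It gives the time, the measured TCP pose, the force, the opening and the grip force at its end, in the units of the state.
- r.get_obs(): the state, without advancing time (a new reading comes with each control period).
- r.grab_frame(name): name is "side" or "top"; returns a dict with "frame" (400x640x3 uint8, red, green, blue), "depth" (400x640 float32, m along the optical axis (not along the pixel's ray), 0 where there is no reading), "K" (3x3 intrinsics, pixels), "distortion" ([k1, k2, p1, p2, k3] as OpenCV has them; the pictures are not rectified), "world_from_camera" (4x4, takes a point from camera to world coordinates). Camera axes: x right, y down, z forward; pixel columns grow to the right and rows downward; lengths in m; the calibration is good to about 2 mm. A picture is of the moment at which its call begins.
- r.hand_in(): hands the job in; it is judged then, once.
The state is a dict: "clock": time; "joints": joint angles; "qvel": joint speeds; "tau": joint torques, N m; "tcp_pos": TCP position; "orientation": TCP orientation; "contact_force": force on the tool from outside, world axes, zero at the start; "moment": the same for the moment, N m; "grip_width": finger opening in m; "gripper_force": force on a finger pad.
Only numpy, scipy, OpenCV 4.12 (cv2) and the standard library are available. Lean on these libraries where they do the work, as an engineer would, in place of code of your own. Each camera call takes 0.05 s, during which the arm holds its last target. There are 200 camera calls.

## Task

Check that the vial carousel runs freely: flick its disc round with a fingertip (either way, most easily at the index post) so that it coasts by itself, untouched, for at least three seconds, then brake it with a fingertip so that the disc comes to rest with the index post at the fixed pointer, out by less than a post's thickness. Take the finger away and leave the disc standing there; do not grip the post, and leave the loose things on the bench where they are.

Things in the scene. Friction and masses are not known exactly. Their poses are not given: they have to be found in the camera images.
- stand: Fixed stand of the vial carousel, with the disc it carries; origin at worktop level on the disc's axis, z up. It stands at the front edge of the fume hood, the disc overhanging the sill; the foot is on its +y side. Reach it through the hood's front opening, from -y, round the hood's end panel (x 0.37 to 0.42, ends at y = -0.47) and below the raised sash (z = 0.45), fingers tilted about 45 degrees.
- carousel (a joint): Angle of the disc about the vertical axis, rad, without stops, counting on over turns. 0 and every multiple of 2 pi = index post at the pointer; grows counter-clockwise seen from above. Runs very freely: at 2 rad/s it loses some 0.15 rad/s each second, at 4 rad/s some 0.23: it coasts for well over 10 s. A fingertip pressed on the disc with a few newtons stops it almost at once.
- hub (a point): Centre of the disc's upper face, on the axis, 137 mm above the worktop. Aluminium disc, 160 mm across, 12 mm thick, 0.9 kg. A hub knob stands here, 26 mm wide, 14 mm high; round it at 34 mm radius six collars 26 mm wide, 12 mm high, four with fixed capped vials 20 mm wide, 54 mm high above the disc. From 48 mm radius to the rim the face is flat and free but for the post.
- post_top (a point): Centre of the top of the index post, the only upright pin near the rim: round steel, 12 mm thick, 24 mm tall above the disc, 66 mm from the axis; it turns with the disc and starts on the front (-y) side.
- pointer_mark (a point): Fixed point of the stand, 66 mm from the axis at the height of the disc's upper face, where the index post's foot is when the post is at the pointer. The pointer is a small steel cone just outside the rim on the front right (+x, -y), its tip 84 mm from the axis, on a rod 10 mm thick that rises 100 mm from the axis; its top is just below the disc's upper face.
- red_vial: Bystander: capped sample bottle, 40 mm wide, 74 mm tall; origin at the centre of its underside. To be left alone.
- beaker: Bystander: low glass beaker, 57 mm wide, 70 mm tall; origin at the centre of its underside. To be left alone.
- stopper: Bystander: rubber stopper, 33 mm wide, 26 mm tall; origin at the centre of its underside. To be left alone.
- syringe: Bystander: plastic syringe lying flat, 106 mm long; origin at the centre of its underside. To be left alone.
- tweezers: Bystander: steel tweezers lying flat, 122 mm long; origin at the centre of its underside. To be left alone.
- tape: Bystander: roll of tape lying flat, 53 mm wide, 19 mm tall; origin at the centre of its underside. To be left alone.
- loose_cap: Bystander: screw cap, open side up, 33 mm wide, 21 mm tall; origin at the centre of its underside. To be left alone.

How it is judged:
On the way, in this order (a step that is already met when the one before it is completed fails the run):
1. the disc coasts, untouched by the fingers and turning faster than 0.4 rad/s, for three seconds (contact force between the fingers and stand below 0.02 N and (velocity of joint carousel above 0.4 rad/s or velocity of joint carousel below -0.4 rad/s)), for 2.9 s.
2. after that a finger touches the disc (the brake) (contact force between the fingers and stand above 0.1 N).
At the end, for the whole second after the job is handed in: The index post stands within 12 mm (measured level) of its place at the pointer and the disc is at rest (under 0.06 rad/s) (horizontal distance between post_top and pointer_mark below 0.012 m and velocity of joint carousel between -0.06 and 0.06 rad/s); the robot touches nothing.
It fails at once if a bystander is moved by more than 15 mm (distance of any of red_vial, beaker, stopper, syringe, tweezers, tape, loose_cap from where it was at the start of the episode above 0.015 m).
It fails at once if the index post is taken between the fingers (distance between the grasp point and post_top below 0.008 m).
It also fails if it takes over 51 s, if anything falls off the work surface, if the arm or the gripper's body presses on something with over 40 N, if the wrist force passes 120 N, or if a joint passes its speed limit or range.

## Working session

There is one attempt and no reset: what is moved stays moved. The work goes in short steps, Python scripts to look and compute and a tool call to move; the robot and the scene stay as the last step left them, time stands still between calls to the robot, and variables do not carry over. Pictures are saved under pics/ and viewed, at most 10 in all, crops included, and the job is handed in when it is done.

Besides the shell and the picture viewer there is one more tool, called after ">>>" as name(argument=value, ...) on one line, values as JSON. arm_command: Moves the arm, as the interface text tells. Its arguments: {"type":"object","properties":{"rows":{"type":"array"},"grip_force":{"type":"number"}},"required":["rows"]}

```bash
mkdir -p pics; ls; python3 - <<'E'
from bench import r
import cv2,numpy as np
print(r.get_obs())
for n in("side","top"):
    f=r.grab_frame(n); cv2.imwrite(f"pics/{n}0.png",f["frame"][:,:,::-1]); print(n,f["K"],f["distortion"],f["world_from_camera"].round(4))
    np.savez(f"{n}0.npz",**f)
E
```

```text
pics
{'clock': 0.0, 'joints': array([ 1.13490267,  0.47781783,  0.02233794,  1.5564508 , -0.011525  ,
        1.10929068, -0.08311379]), 'qvel': array([-2.11321251e-03, -2.26539465e-05, -1.10002305e-04,  1.47849252e-03,
       -2.93985509e-04,  7.02004759e-05,  1.82672819e-03]), 'tau': array([-3.94696617e-04, -5.96439922e+01,  1.60769474e+00, -2.81193370e+01,
        1.24416518e-02,  9.30246926e-03,  2.42304890e-05]), 'tcp_pos': array([ 0.21711435, -0.63848052,  0.21771408]), 'orientation': array([-3.09772438e+00, -5.12299858e-01,  6.47024396e-04]), 'contact_force': array([ 0.47170473, -0.43730242, -0.14379842]), 'moment': array([-0.00464283, -0.01218254,  0.0059773 ]), 'gripper_force': 0.0, 'grip_width': 0.08537696294054356}
side [[492.43681639   0.         309.57759359]
 [  0.         492.43681639 198.85088349]
 [  0.           0.           1.        ]] [-0.01889363  0.          0.          0.          0.        ] [[-2.8400e-02  6.2260e-01 -7.8200e-01  1.2485e+00]
 [ 9.9940e-01  9.0000e-04 -3.5600e-02 -2.2520e-01]
 [-2.1500e-02 -7.8250e-01 -6.2230e-01  7.1610e-01]
 [ 0.0000e+00  0.0000e+00  0.0000e+00  1.0000e+00]]
top [[365.4689862    0.         323.72213106]
 [  0.         365.4689862  198.2276785 ]
 [  0.           0.           1.        ]] [-0.08393174  0.          0.          0.          0.        ] [[-0.0214 -0.9957  0.0902  0.4676]
 [-0.9993  0.0186 -0.0321 -0.2342]
 [ 0.0303 -0.0908 -0.9954  0.9657]
 [ 0.      0.      0.      1.    ]]
```

View pics/side0.png

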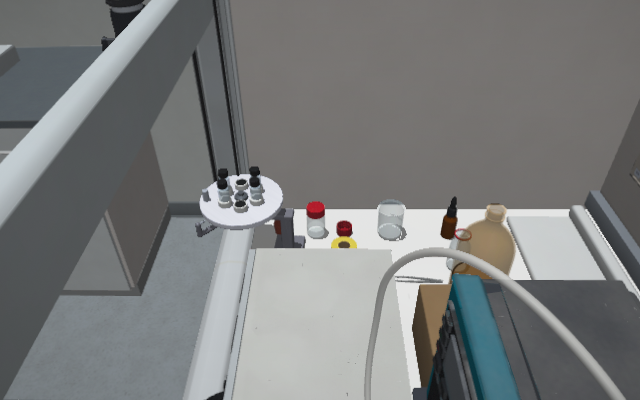

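View pics/top0.png

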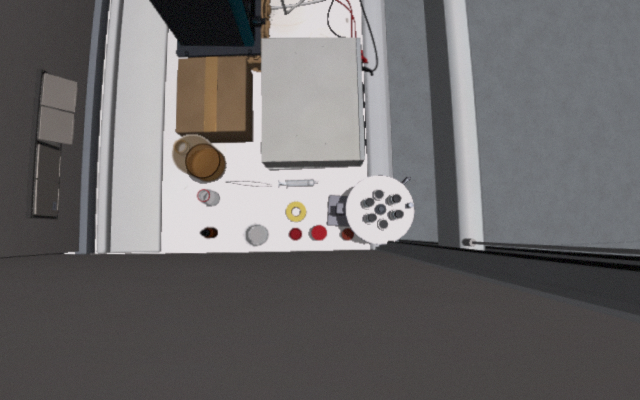

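The side view shows the disc at about (241,200), with the post at (206,195) and the pointer at (204,229). In the top view the disc is at about (380,210), the post at (408,205) and the pointer at (406,180). Next I'll turn these into world points.

```bash
cat > h.py <<'E'
import numpy as np,cv2
from bench import r
def ray(f,uv):
    p=cv2.undistortPoints(np.array([[uv]],float),f["K"],f["distortion"])[0,0]
    T=f["world_from_camera"]; return T[:3,3],T[:3,:3]@np.array([*p,1])
def onplane(f,uv,z):
    o,d=ray(f,uv); return o+d*(z-o[2])/d[2]
def cloud(f):
    h,w=f["depth"].shape; v,u=np.mgrid[:h,:w]
    p=cv2.undistortPoints(np.stack([u,v],-1).reshape(-1,1,2).astype(float),f["K"],f["distortion"]).reshape(h,w,2)
    P=np.concatenate([p,np.ones((h,w,1))],-1)*f["depth"][...,None]
    T=f["world_from_camera"]; return P@T[:3,:3].T+T[:3,3]
def disc(f,z=.137):
    P=cloud(f); m=(abs(P[...,2]-z)<.006)&(f["depth"]>0)&(P[...,1]<-.3)&(P[...,0]>.4)
    n,l,s,c=cv2.connectedComponentsWithStats(m.astype(np.uint8)); i=1+np.argmax(s[1:,4])
    ct=max(cv2.findContours((l==i).astype(np.uint8),0,2)[0],key=len)[:,0]
    Q=np.array([onplane(f,q,z)[:2] for q in cv2.convexHull(ct)[:,0]])
    A=np.c_[2*Q,np.ones(len(Q))]; a=np.linalg.lstsq(A,(Q**2).sum(1),rcond=None)[0]
    return a[:2],np.sqrt(a[2]+a[0]**2+a[1]**2),P
E
python3 - <<'E'
from h import *
for n in("side","top"):
    f=dict(np.load(n+"0.npz")); c,R,P=disc(f); print(n,c,R)
    rr=np.hypot(P[...,0]-c[0],P[...,1]-c[1]); m=(rr>.052)&(rr<.08)&(P[...,2]>.147)&(P[...,2]<.17)
    q=P[m]; print("post",len(q),q.mean(0) if len(q) else 0, q[q[:,2]>.155].mean(0) if len(q) else 0)
    g=(rr>.083)&(rr<.11)&(P[...,2]>.06)&(P[...,2]<.15)&(P[...,1]<c[1]); q=P[g]; print("pointer",len(q),q.mean(0), np.degrees(np.arctan2(q[:,1].mean()-c[1],q[:,0].mean()-c[0])))
    I=cv2.resize(f["frame"][:,:,::-1][150:260,180:320] if n=="side" else f["frame"][:,:,::-1][160:260,320:440],None,fx=4,fy=4,interpolation=2); cv2.imwrite(f"pics/{n}c.png",I)
    if n=="side": I0=I
    else:
        I0=I0[:400]; cv2.imwrite("pics/both.png",cv2.resize(np.hstack([I0,I[:400]]),None,fx=.75,fy=.75))
E
```

```text
side [ 0.51069102 -0.38995376] 0.08558493092011081
post 101 [ 0.48847361 -0.43171963  0.15695543] [ 0.48370372 -0.43025491  0.16088826]
pointer 478 [ 0.50694712 -0.43315851  0.13120082] -94.952592436675
top [ 0.51436409 -0.38846641] 0.07982319676356477
post 37 [ 0.50380371 -0.44252587  0.15896413] [ 0.50848269 -0.44573663  0.16045583]
pointer 119 [ 0.48492932 -0.42718684  0.11228416] -127.24162083074161
```

View pics/both.png

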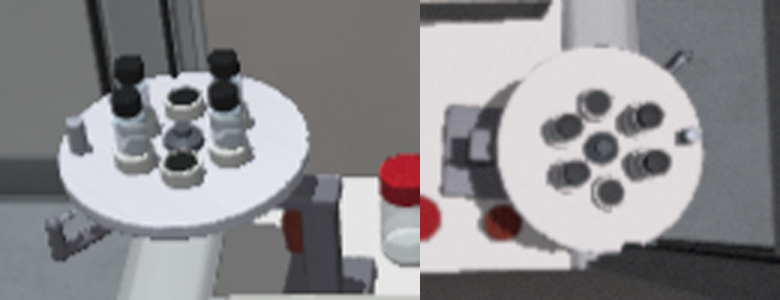

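```bash
python3 - <<'E'
from h import *
S=dict(np.load("side0.npz"));T=dict(np.load("top0.npz"))
c=np.array([.5144,-.3885])
for n,f,uv,z in [("post",S,(204.5,190.5),.161),("post",T,(410,204),.161),("rod",S,(197.5,226),.135),("rod",T,(408.7,177.7),.135),("tip",S,(214,228),.132),("tip",T,(404,181.7),.132),("hub",S,(241,193.5),.151),("hub",T,(380,209.3),.151)]:
    p=onplane(f,uv,z); d=p[:2]-c; print(n,p.round(4),np.hypot(*d).round(4),np.degrees(np.arctan2(d[1],d[0])).round(1))
for n,f,b in(("side",S,(180,150,320,260)),("top",T,(380,160,430,230))):
    P=cloud(f); rr=np.hypot(*(P[...,:2]-c).transpose(2,0,1)); m=(rr<.12)&(rr>.082)&(P[...,2]>.09)&(P[...,2]<.145)
    m[:, :b[0]]=0;m[:,b[2]:]=0
    for v,u in np.argwhere(m)[::8]:
        d=P[v,u,:2]-c
        a=np.degrees(np.arctan2(d[1],d[0]))
        if -80<a<-10: print(n,u,v,P[v,u].round(3),rr[v,u].round(3),a.round(0))
E
```

```text
post [ 0.5262 -0.4539  0.161 ] 0.0665 -79.8
post [ 0.5239 -0.4528  0.161 ] 0.065 -81.6
rod [ 0.5966 -0.4568  0.135 ] 0.1068 -39.7
rod [ 0.587  -0.4595  0.135 ] 0.1016 -44.3
tip [ 0.5984 -0.4271  0.132 ] 0.0925 -24.7
tip [ 0.5782 -0.4487  0.132 ] 0.0878 -43.3
hub [ 0.5224 -0.387   0.151 ] 0.0082 10.8
hub [ 0.514  -0.3865  0.151 ] 0.002 100.0
side 203 221 [ 0.58  -0.45   0.133] 0.091 -43.0
side 201 222 [ 0.582 -0.454  0.132] 0.094 -44.0
side 201 223 [ 0.585 -0.453  0.132] 0.096 -43.0
side 200 224 [ 0.588 -0.455  0.132] 0.099 -42.0
side 205 228 [ 0.575 -0.451  0.111] 0.087 -46.0
side 200 229 [ 0.59  -0.456  0.122] 0.101 -42.0
side 209 229 [ 0.575 -0.444  0.108] 0.082 -43.0
side 203 230 [ 0.581 -0.454  0.111] 0.093 -44.0
side 196 231 [ 0.589 -0.464  0.116] 0.107 -45.0
side 204 231 [ 0.585 -0.451  0.113] 0.094 -41.0
side 199 232 [ 0.592 -0.458  0.116] 0.104 -42.0
side 207 232 [ 0.58  -0.447  0.106] 0.088 -42.0
side 203 233 [ 0.586 -0.453  0.109] 0.097 -42.0
side 201 234 [ 0.589 -0.456  0.108] 0.101 -42.0
side 201 235 [ 0.588 -0.457  0.105] 0.1 -43.0
top 406 177 [ 0.59  -0.456  0.124] 0.102 -42.0
top 408 178 [ 0.586 -0.458  0.135] 0.1 -44.0
top 409 179 [ 0.584 -0.46   0.135] 0.1 -46.0
top 409 180 [ 0.582 -0.46   0.133] 0.099 -47.0
top 402 182 [ 0.58  -0.449  0.113] 0.089 -43.0
top 405 183 [ 0.578 -0.456  0.113] 0.092 -47.0
```

Centre is (0.514, -0.388), with the pointer at about -44° and the post at about -81°; radii and heights match the given sizes. I'll flick clockwise (towards -x) from the post's +x side. First I close the fingers, straighten the yaw and tilt.

>>> arm_command(rows=[{"fingers": -1,"x": 0.02,"y": 0,"z": -0.015,"ax": 0,"ay": 0,"az": 3.76},{"fingers": -1,"x": 0.02,"y": 0,"z": -0.015,"ax": 0,"ay": 0,"az": 3.76},{"fingers": -1,"x": 0.02,"y": 0,"z": -0.015,"ax": 0,"ay": 0,"az": 3.76},{"fingers": -1,"x": 0.02,"y": 0,"z": -0.015,"ax": 0,"ay": 0,"az": 3.76},{"fingers": -1,"x": 0.02,"y": 0,"z": -0.01,"ax": 0,"ay": 0,"az": 3.76},{"fingers": -1,"x": 0.02,"y": 0,"z": 0,"ax": 5,"ay": 0,"az": 0},{"fingers": -1,"x": 0.02,"y": 0,"z": 0,"ax": 5,"ay": 0,"az": 0},{"fingers": -1,"x": 0.02,"y": 0,"z": 0,"ax": 5,"ay": 0,"az": 0},{"fingers": -1,"x": 0.02,"y": 0,"z": 0,"ax": 5,"ay": 0,"az": 0},{"fingers": -1,"x": 0.02,"y": 0,"z": 0,"ax": 5,"ay": 0,"az": 0}])

```text
clock: 0.93
tcp_pos: [0.4157, -0.6196, 0.289]
orientation: [-2.702, -0.0, -0.0]
contact_force: [1.8, -1.0, -0.5]
grip_width: 0.0001
gripper_force: 0.0
```

>>> arm_command(rows=[{"fingers": -1,"x": 0.025,"y": 0,"z": 0,"ax": 5,"ay": 0,"az": 0},{"fingers": -1,"x": 0.025,"y": 0,"z": 0,"ax": 5,"ay": 0,"az": 0},{"fingers": -1,"x": 0.025,"y": 0,"z": 0,"ax": 5,"ay": 0,"az": 0},{"fingers": -1,"x": 0.025,"y": 0,"z": 0,"ax": 5,"ay": 0,"az": 0},{"fingers": -1,"x": 0.025,"y": 0,"z": 0,"ax": 0,"ay": 0,"az": 0},{"fingers": -1,"x": 0.02,"y": 0,"z": 0,"ax": 0,"ay": 0,"az": 0},{"fingers": -1,"x": 0,"y": 0,"z": 0,"ax": 0,"ay": 0,"az": 0}])

```text
clock: 1.52
tcp_pos: [0.5303, -0.5858, 0.2826]
orientation: [-2.512, 0.029, -0.147]
contact_force: [0.6, 0.4, -1.7]
grip_width: -0.0004
gripper_force: 0.0
```

```bash
python3 - <<'E'
from h import *
from scipy.spatial.transform import Rotation as Ro
o=r.get_obs(); print(o["joints"].round(3),o["qvel"].round(3),o["tau"].round(1),o["tcp_pos"],o["contact_force"]); print(Ro.from_rotvec(o["orientation"]).as_matrix().round(3))
f=r.grab_frame("side"); cv2.imwrite("pics/side1.png",f["frame"][:,:,::-1])
E
```

```text
[ 1.064  1.007 -0.406  0.626 -0.19   1.914 -0.852] [ 0.021 -0.015  0.032  0.033  0.091  0.018 -0.003] [  6.7 -89.4  -3.7 -30.6  -2.3   1.4   0.1] [ 0.5303128  -0.58579462  0.28256178] [ 0.55606265  0.36012998 -1.69515987]
[[ 0.994  0.014  0.112]
 [-0.055 -0.811  0.583]
 [ 0.099 -0.585 -0.805]]
```

View pics/side1.png

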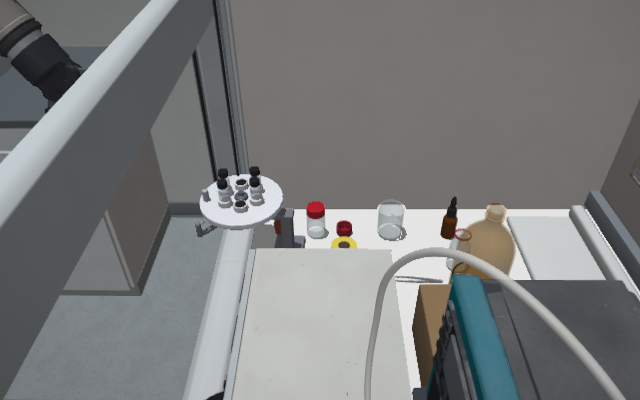

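The picture shows the arm at top left, behind the sash beam at about (50,70), and the carousel unchanged. Joint 6 is at its limit, so the tilt stopped near 36°. Coming nearer and lower should free it.

>>> arm_command(rows=[{"fingers": -1,"x": 0.0032,"y": -0.0035,"z": 0.017},{"fingers": -1,"x": 0.0032,"y": -0.0035,"z": 0.017},{"fingers": -1,"x": 0.0032,"y": -0.0035,"z": 0.017},{"fingers": -1,"x": 0.0032,"y": -0.0035,"z": 0.017},{"fingers": -1,"x": 0.0032,"y": -0.0035,"z": 0.017},{"fingers": -1,"x": 0.0032,"y": -0.0035,"z": 0.017},{"fingers": -1}])

```text
validation failed for argument at $.ro...
```

```bash
cat >> h.py <<'E'
from scipy.spatial.transform import Rotation as Ro
def st():
    o=r.get_obs(); R=Ro.from_rotvec(o["orientation"]).as_matrix()
    print(round(o["clock"],2),o["joints"].round(2),"tcp",o["tcp_pos"].round(4),"tip",(o["tcp_pos"]+.019*R[:,2]).round(4),"F",o["contact_force"].round(1)); print(R.round(3)); return o,R
E
python3 -c "
from h import *; st()"
```

```text
1.57 [ 1.06  1.01 -0.4   0.63 -0.19  1.92 -0.85] tcp [ 0.528  -0.5872  0.2821] tip [ 0.5301 -0.5761  0.2668] F [-0.4 -0.4 -0.6]
[[ 0.994  0.01   0.11 ]
 [-0.056 -0.812  0.58 ]
 [ 0.095 -0.583 -0.807]]
```

All the row fields are required.

>>> arm_command(rows=[{"fingers": -1,"x": 0.0032,"y": -0.0035,"z": 0.017,"ax": 0,"ay": 0,"az": 0},{"fingers": -1,"x": 0.0032,"y": -0.0035,"z": 0.017,"ax": 0,"ay": 0,"az": 0},{"fingers": -1,"x": 0.0032,"y": -0.0035,"z": 0.017,"ax": 0,"ay": 0,"az": 0},{"fingers": -1,"x": 0.0032,"y": -0.0035,"z": 0.017,"ax": 0,"ay": 0,"az": 0},{"fingers": -1,"x": 0.0032,"y": -0.0035,"z": 0.017,"ax": 0,"ay": 0,"az": 0},{"fingers": -1,"x": 0.0032,"y": -0.0035,"z": 0.017,"ax": 0,"ay": 0,"az": 0},{"fingers": -1,"x": 0,"y": 0,"z": 0,"ax": 0,"ay": 0,"az": 0}])

```text
clock: 2.15
tcp_pos: [0.556, -0.511, 0.2125]
orientation: [-2.515, 0.034, -0.137]
contact_force: [0.6, 0.8, -0.7]
grip_width: 0.0002
gripper_force: 0.0
```

```bash
python3 -c "
from h import *; st()"
```

```text
2.15 [ 1.05  0.93 -0.43  0.94 -0.19  1.66 -0.86] tcp [ 0.556  -0.511   0.2125] tip [ 0.558  -0.5     0.1972] F [ 0.6  0.8 -0.7]
[[ 0.994  0.008  0.106]
 [-0.056 -0.812  0.581]
 [ 0.091 -0.584 -0.807]]
```

>>> arm_command(rows=[{"fingers": -1,"x": 0,"y": 0,"z": 0,"ax": 4.5,"ay": -2.8,"az": 0},{"fingers": -1,"x": 0,"y": 0,"z": 0,"ax": 4.5,"ay": -2.8,"az": 0},{"fingers": -1,"x": 0,"y": 0,"z": 0.01,"ax": 0,"ay": 0,"az": 0},{"fingers": -1,"x": 0,"y": 0,"z": 0.01,"ax": 0,"ay": 0,"az": 0},{"fingers": -1,"x": 0,"y": 0,"z": 0.01,"ax": 0,"ay": 0,"az": 0},{"fingers": -1,"x": 0,"y": 0,"z": 0,"ax": 0,"ay": 0,"az": 0}])

```text
clock: 2.65
tcp_pos: [0.5559, -0.4928, 0.1921]
orientation: [-2.363, -0.014, -0.019]
contact_force: [-0.7, 0.9, -1.1]
grip_width: 0.0001
gripper_force: 0.0
```

```bash
python3 - <<'E'
from h import *; st()
I=[]
for n,b in(("side",(150,100,320,260)),("top",(320,140,470,260))):
    f=r.grab_frame(n); I.append(cv2.resize(f["frame"][b[1]:b[3],b[0]:b[2],::-1],(400,int(400*(b[3]-b[1])/(b[2]-b[0])))))
h=min(len(i) for i in I); cv2.imwrite("pics/n2.png",np.hstack([i[:h] for i in I]))
E
```

```text
2.65 [ 1.04  1.06 -0.49  0.81 -0.17  1.84 -0.9 ] tcp [ 0.5559 -0.4928  0.1921] tip [ 0.5561 -0.4795  0.1786] F [-0.7  0.9 -1.1]
[[ 1.     0.016  0.01 ]
 [ 0.004 -0.712  0.702]
 [ 0.018 -0.702 -0.712]]
```

View pics/n2.png

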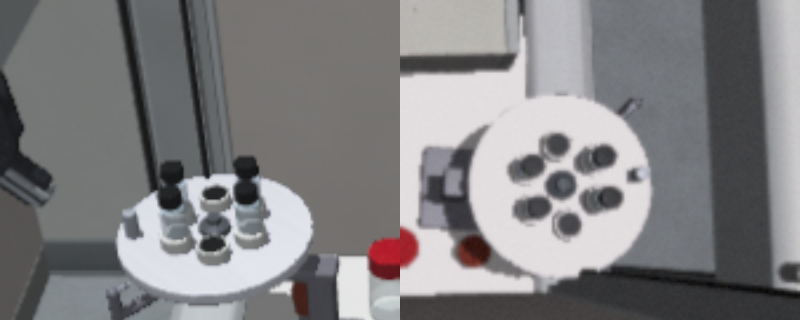

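```bash
python3 - <<'E'
from h import *
p=np.array([.5561,-.4795,.1786])
for n in("side","top"):
    f=r.grab_frame(n); T=np.linalg.inv(f["world_from_camera"]); q=cv2.projectPoints(p[None],cv2.Rodrigues(T[:3,:3])[0],T[:3,3],f["K"],f["distortion"])[0].ravel(); print(n,q)
    P=cloud(f); m=(P[...,2]>.165)&(P[...,2]<.3)&(abs(P[...,0]-.556)<.06)&(P[...,1]<-.44)&(f["depth"]>0); print(m.sum())
    if m.any():
        Q=P[m]; v,u=np.argwhere(m).T; i=np.argsort(-Q[:,1])[:8]; print(np.c_[u[i],v[i],Q[i].round(4)])
        i=np.argsort(Q[:,2])[:5]; print(np.c_[u[i],v[i],Q[i].round(4)])
    cv2.imwrite(f"pics/full_{n}2.png",f["frame"][:,:,::-1]); np.savez(f"{n}2.npz",**f)
E
```

```text
side [185.68577725 192.85874118]
1212
[[171.     181.       0.5609  -0.4991   0.2087]
 [170.     182.       0.5644  -0.4999   0.2091]
 [171.     180.       0.5571  -0.5002   0.208 ]
 [172.     178.       0.55    -0.5003   0.2072]
 [170.     176.       0.5566  -0.5004   0.2164]
 [170.     181.       0.5618  -0.5005   0.2094]
 [169.     176.       0.5606  -0.5006   0.2193]
 [169.     178.       0.5626  -0.5007   0.2164]]
[[160.     185.       0.5615  -0.5203   0.2003]
 [159.     185.       0.5618  -0.522    0.2006]
 [165.     186.       0.5649  -0.5104   0.2007]
 [166.     186.       0.5652  -0.5085   0.2009]
 [161.     185.       0.5631  -0.5178   0.2016]]
top [423.40099654 188.59210159]
89
[[ 4.820e+02  1.870e+02  5.443e-01 -5.583e-01  2.941e-01]
 [ 4.820e+02  1.910e+02  5.371e-01 -5.600e-01  2.897e-01]
 [ 4.810e+02  1.740e+02  5.701e-01 -5.603e-01  2.893e-01]
 [ 4.810e+02  1.730e+02  5.720e-01 -5.604e-01  2.895e-01]
 [ 4.820e+02  1.900e+02  5.391e-01 -5.604e-01  2.891e-01]
 [ 4.820e+02  1.880e+02  5.429e-01 -5.605e-01  2.895e-01]
 [ 4.810e+02  1.720e+02  5.741e-01 -5.607e-01  2.889e-01]
 [ 4.820e+02  1.890e+02  5.412e-01 -5.614e-01  2.872e-01]]
[[ 4.930e+02  1.880e+02  5.452e-01 -5.948e-01  2.660e-01]
 [ 4.840e+02  1.920e+02  5.374e-01 -5.750e-01  2.669e-01]
 [ 4.850e+02  1.920e+02  5.372e-01 -5.766e-01  2.678e-01]
 [ 4.920e+02  1.880e+02  5.449e-01 -5.914e-01  2.686e-01]
 [ 4.910e+02  1.920e+02  5.369e-01 -5.883e-01  2.696e-01]]
```

View pics/full_top2.png

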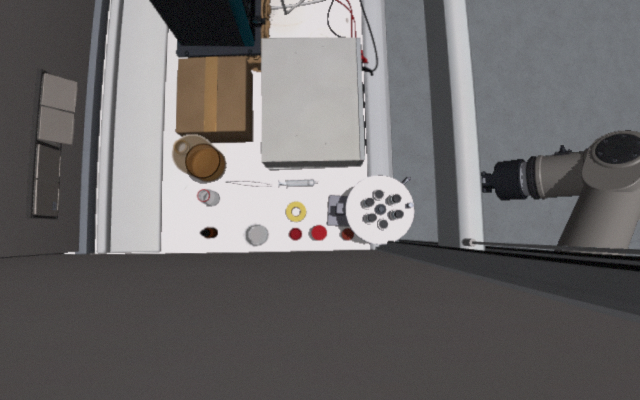

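```bash
python3 - <<'E'
from h import *
o,R=st(); f=r.grab_frame("side"); P=cloud(f)
m=(f["depth"]>0)&(P[...,2]>.16)&(abs(P[...,0]-.556)<.09)&(P[...,1]<-.44)&(P[...,1]>-.75)
L=(P[m]-o["tcp_pos"])@R
for s in np.arange(-.16,.03,.01):
    k=L[(L[:,2]>=s)&(L[:,2]<s+.01)]
    if len(k)>2: print(s.round(2),len(k),"x",np.percentile(k[:,0],[2,98]).round(3),"y",np.percentile(k[:,1],[2,98]).round(3))
v=cv2.resize(f["frame"][120:230,110:240,::-1],None,fx=5,fy=5,interpolation=2)
cv2.imwrite("pics/z3.png",v)
E
```

```text
2.85 [ 1.04  1.06 -0.49  0.81 -0.17  1.84 -0.9 ] tcp [ 0.5568 -0.494   0.1948] tip [ 0.5571 -0.4807  0.1812] F [ 0.3 -0.7  0.5]
[[ 1.     0.017  0.013]
 [ 0.003 -0.714  0.7  ]
 [ 0.021 -0.7   -0.714]]
-0.1 50 x [-0.01   0.013] y [-0.057 -0.039]
-0.09 189 x [-0.014  0.018] y [-0.052  0.012]
-0.08 265 x [-0.01   0.016] y [-0.043  0.04 ]
-0.07 244 x [-0.01   0.015] y [-0.035  0.033]
-0.06 125 x [-0.007  0.014] y [-0.025  0.026]
-0.05 100 x [-0.005  0.013] y [-0.013  0.014]
-0.04 99 x [-0.006  0.013] y [-0.014  0.013]
-0.03 95 x [-0.006  0.013] y [-0.013  0.013]
-0.02 46 x [-0.01   0.013] y [-0.007  0.007]
```

View pics/z3.png

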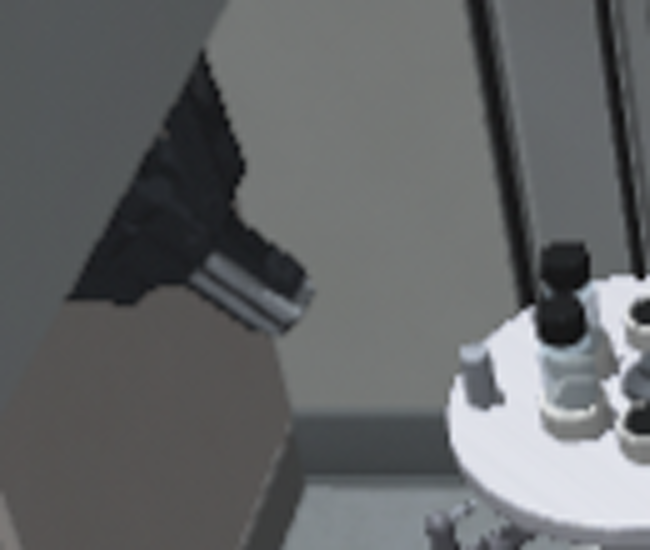

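The side view shows the shut fingers ending at about (171,182), some 30 mm short of what the TCP reading gives along the tool. Sideways they agree. I'll trust the camera: tip ≈ TCP - 13 mm along tool z. I'll approach part-way and check again.

>>> arm_command(rows=[{"fingers": -1,"x": 0,"y": 0,"z": 0.011,"ax": 0,"ay": 0,"az": 0},{"fingers": -1,"x": 0,"y": 0,"z": 0.011,"ax": 0,"ay": 0,"az": 0},{"fingers": -1,"x": 0,"y": 0,"z": 0.011,"ax": 0,"ay": 0,"az": 0},{"fingers": -1,"x": 0,"y": 0,"z": 0.011,"ax": 0,"ay": 0,"az": 0},{"fingers": -1,"x": 0,"y": 0,"z": 0.011,"ax": 0,"ay": 0,"az": 0},{"fingers": -1,"x": 0,"y": 0,"z": 0,"ax": 0,"ay": 0,"az": 0}])

```text
clock: 3.4
tcp_pos: [0.5577, -0.4528, 0.1539]
orientation: [-2.363, -0.016, -0.021]
contact_force: [-0.2, -0.1, -1.0]
grip_width: -0.0003
gripper_force: 0.0
```

```bash
cat >> h.py <<'E'
def fing(f,o,R):
    P=cloud(f); L=(P-o["tcp_pos"])@R
    m=(f["depth"]>0)&(P[...,2]>.139)&(abs(L[...,0])<.02)&(abs(L[...,1])<.02)&(L[...,2]>-.05)&(L[...,2]<.03)&(P[...,1]<-.43)
    k=L[m]; Q=P[m]; print("finger n",len(k),"s max",np.percentile(k[:,2],[90,97,100]).round(4),"x",np.percentile(k[:,0],[3,97]).round(3),"y",np.percentile(k[:,1],[3,97]).round(3),"minz",Q[:,2].min().round(4),"maxy",Q[:,1].max().round(4))
E
python3 - <<'E'
from h import *
o,R=st(); f=r.grab_frame("side"); fing(f,o,R)
v=cv2.resize(f["frame"][130:240,150:290,::-1],None,fx=5,fy=5,interpolation=2)
cv2.imwrite("pics/z4.png",v)
E
```

```text
3.4 [ 1.04  1.03 -0.51  0.97 -0.17  1.7  -0.88] tcp [ 0.5577 -0.4528  0.1539] tip [ 0.5579 -0.4394  0.1404] F [-0.2 -0.1 -1. ]
[[ 1.     0.018  0.01 ]
 [ 0.006 -0.712  0.702]
 [ 0.02  -0.702 -0.712]]
finger n 314 s max [-0.0193 -0.0157  0.0188] x [-0.006  0.013] y [-0.013  0.013] minz 0.1392 maxy -0.4408
```

View pics/z4.png

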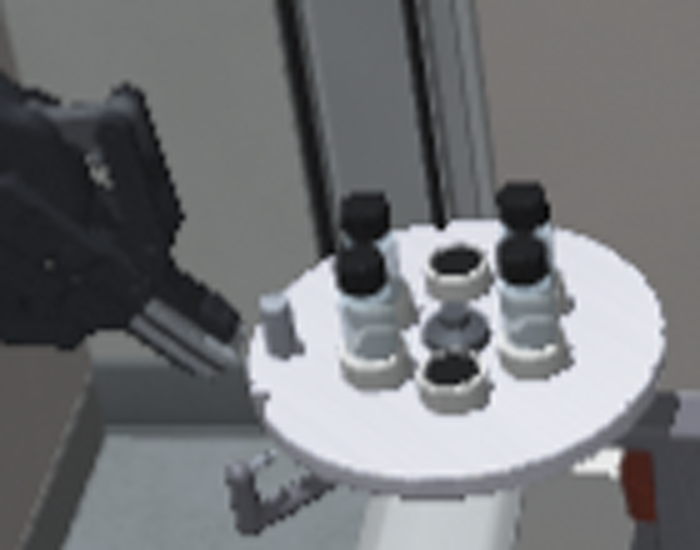

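The tip at (245,350) in the crop is level with the post and clear on its +x side. Now I'll go down the last bit, flick towards -x and withdraw.

>>> arm_command(rows=[{"fingers": -1,"x": 0,"y": 0,"z": 0.0145,"ax": 0,"ay": 0,"az": 0},{"fingers": -1,"x": 0,"y": 0,"z": 0,"ax": 0,"ay": 0,"az": 0},{"fingers": -1,"x": -0.005,"y": 0,"z": 0,"ax": 0,"ay": 0,"az": 0},{"fingers": -1,"x": -0.008,"y": 0,"z": 0,"ax": 0,"ay": 0,"az": 0},{"fingers": -1,"x": -0.011,"y": 0,"z": 0,"ax": 0,"ay": 0,"az": 0},{"fingers": -1,"x": -0.012,"y": 0,"z": 0,"ax": 0,"ay": 0,"az": 0},{"fingers": -1,"x": -0.012,"y": 0,"z": 0,"ax": 0,"ay": 0,"az": 0},{"fingers": -1,"x": -0.008,"y": 0,"z": 0,"ax": 0,"ay": 0,"az": 0},{"fingers": -1,"x": 0,"y": 0,"z": -0.02,"ax": 0,"ay": 0,"az": 0},{"fingers": -1,"x": 0,"y": 0,"z": -0.03,"ax": 0,"ay": 0,"az": 0}])

```text
clock: 4.28
tcp_pos: [0.4998, -0.4782, 0.1781]
orientation: [-2.36, -0.015, -0.019]
contact_force: [0.6, -0.1, 0.5]
grip_width: 0.0001
gripper_force: 0.0
```

```bash
cat >> h.py <<'E'
C=np.array([.5144,-.3882])
def post(f):
    P=cloud(f); d=P[...,:2]-C; rr=np.hypot(d[...,0],d[...,1])
    m=(f["depth"]>0)&(rr>.053)&(rr<.079)&(P[...,2]>.146)&(P[...,2]<.164)
    n,l,s,c=cv2.connectedComponentsWithStats(m.astype(np.uint8))
    out=[]
    for i in range(1,n):
        if s[i,4]>=8:
            q=d[l==i].mean(0); out.append((int(s[i,4]),round(float(np.degrees(np.arctan2(q[1],q[0]))),1),round(float(np.hypot(*q)),3)))
    return out
E
python3 - <<'E'
from h import *
st()
for i in range(3):
    for n in("side","top"): print(n,round(r.get_obs()["clock"],3),post(r.grab_frame(n)))
print("side start",post(dict(np.load("side2.npz"))),post(dict(np.load("top2.npz"))))
E
```

```text
4.28 [ 1.12  0.98 -0.5   1.01 -0.16  1.75 -0.83] tcp [ 0.4998 -0.4782  0.1781] tip [ 0.5    -0.4648  0.1646] F [ 0.6 -0.1  0.5]
[[ 1.     0.017  0.009]
 [ 0.005 -0.71   0.704]
 [ 0.018 -0.704 -0.71 ]]
side 4.283 [(9, -164.3, 0.073), (14, -153.3, 0.064)]
top 4.333 [(29, -159.6, 0.065)]
side 4.383 [(62, -165.2, 0.065)]
top 4.433 [(27, -174.2, 0.065)]
side 4.483 [(17, -167.9, 0.075), (18, -177.7, 0.062)]
top 4.533 [(26, 170.4, 0.065)]
side start [(31, -166.5, 0.074), (58, -80.5, 0.067)] [(30, -83.6, 0.066)]
```

The disc coasts clockwise at about 2.6 rad/s. I'll let it coast on while watching from the top camera.

```bash
cat >> h.py <<'E'
def track(n,per=1):
    t=[];a=[]
    for i in range(n):
        c=r.get_obs()["clock"]; p=[q for q in post(r.grab_frame("top")) if q[0]>=14]
        if len(p)==1: t.append(c);a.append(p[0][1])
    a=np.unwrap(np.radians(a)); return np.array(t),a
E
python3 - <<'E'
from h import *
t,a=track(56); k=np.polyfit(t-t[-1],a,2); print(len(t),t[0],t[-1],k,"res",np.abs(np.polyval(k,t-t[-1])-a).max(),"end deg",np.degrees(k[2])%360-360, "w",k[1])
res=a-np.polyval(k,t-t[-1]); b=np.degrees(a)%360-360
for x,y in sorted(zip(b,np.degrees(res)))[::4]: print(round(x),round(y,1),end="; ")
E
```

```text
56 4.5833 7.3333 [ 0.0848236  -2.05436429 -3.4473073 ] res 0.015367221536014775 end deg -197.51615893181224 w -2.054364285738491
-356 0.2; -330 0.2; -302 0.2; -275 -0.1; -247 -0.3; -219 -0.1; -197 0.4; -173 0.9; -149 0.4; -125 0.0; -101 -0.4; -75 -0.4; -49 -0.1; -23 0.0;
```

>>> arm_command(rows=[{"fingers": -1,"x": 0,"y": -0.0056,"z": 0.008,"ax": 0,"ay": 0,"az": 0},{"fingers": -1,"x": 0,"y": -0.0056,"z": 0.008,"ax": 0,"ay": 0,"az": 0},{"fingers": -1,"x": 0,"y": -0.0056,"z": 0.008,"ax": 0,"ay": 0,"az": 0},{"fingers": -1,"x": 0,"y": -0.0056,"z": 0.008,"ax": 0,"ay": 0,"az": 0},{"fingers": -1,"x": 0,"y": 0,"z": 0,"ax": 0,"ay": 0,"az": 0},{"fingers": -1,"x": 0,"y": 0,"z": 0,"ax": 0,"ay": 0,"az": 0},{"fingers": -1,"x": 0,"y": 0,"z": 0,"ax": 0,"ay": 0,"az": 0},{"fingers": -1,"x": 0,"y": 0,"z": 0,"ax": 0,"ay": 0,"az": 0},{"fingers": -1,"x": 0,"y": 0,"z": 0,"ax": 0,"ay": 0,"az": 0},{"fingers": -1,"x": 0,"y": 0,"z": 0,"ax": 0,"ay": 0,"az": 0}])

```text
clock: 8.22
tcp_pos: [0.5016, -0.4413, 0.1716]
orientation: [-2.364, -0.015, -0.024]
contact_force: [0.2, -0.2, -0.7]
grip_width: -0.0
gripper_force: 0.0
```

```bash
python3 - <<'E'
from h import *
o,R=st(); fing(r.grab_frame("side"),o,R)
t,a=track(40); k=np.polyfit(t-t[-1],a,2); print(len(t),t[0],t[-1],k,"end deg",np.degrees(k[2])%360-360, r.get_obs()["clock"])
E
```

```text
8.22 [ 1.12  0.94 -0.52  1.13 -0.17  1.66 -0.84] tcp [ 0.5016 -0.4413  0.1716] tip [ 0.5018 -0.4279  0.1581] F [ 0.2 -0.2 -0.7]
[[ 1.     0.018  0.013]
 [ 0.004 -0.713  0.701]
 [ 0.021 -0.701 -0.713]]
finger n 307 s max [-0.0172 -0.0057  0.0253] x [-0.006  0.016] y [-0.013  0.014] minz 0.1417 maxy -0.4312
40 8.2667 10.2167 [ 0.07367097 -1.5763423  -2.32785159] end deg -133.37607142857135 10.2667
```

>>> arm_command(rows=[{"fingers": -1,"x": 0,"y": 0,"z": 0,"ax": 0,"ay": 0,"az": 0},{"fingers": -1,"x": 0,"y": 0,"z": 0,"ax": 0,"ay": 0,"az": 0},{"fingers": -1,"x": 0,"y": 0,"z": 0,"ax": 0,"ay": 0,"az": 0},{"fingers": -1,"x": 0,"y": 0,"z": 0,"ax": 0,"ay": 0,"az": 0},{"fingers": -1,"x": 0,"y": 0,"z": 0,"ax": 0,"ay": 0,"az": 0},{"fingers": -1,"x": 0,"y": 0,"z": 0,"ax": 0,"ay": 0,"az": 0},{"fingers": -1,"x": 0,"y": 0,"z": 0,"ax": 0,"ay": 0,"az": 0},{"fingers": -1,"x": 0,"y": 0,"z": 0,"ax": 0,"ay": 0,"az": 0},{"fingers": -1,"x": 0,"y": 0,"z": 0,"ax": 0,"ay": 0,"az": 0},{"fingers": -1,"x": 0,"y": 0,"z": 0,"ax": 0,"ay": 0,"az": 0}])

```text
clock: 11.1
tcp_pos: [0.5017, -0.4407, 0.1717]
orientation: [-2.364, -0.015, -0.023]
contact_force: [0.2, -0.1, 0.0]
grip_width: -0.0001
gripper_force: 0.0
```

>>> arm_command(rows=[{"fingers": -1,"x": 0,"y": 0,"z": 0,"ax": 0,"ay": 0,"az": 0},{"fingers": -1,"x": 0,"y": 0,"z": 0,"ax": 0,"ay": 0,"az": 0},{"fingers": -1,"x": 0,"y": 0,"z": 0,"ax": 0,"ay": 0,"az": 0},{"fingers": -1,"x": 0,"y": 0,"z": 0,"ax": 0,"ay": 0,"az": 0},{"fingers": -1,"x": 0,"y": 0,"z": 0,"ax": 0,"ay": 0,"az": 0},{"fingers": -1,"x": 0,"y": 0,"z": 0,"ax": 0,"ay": 0,"az": 0},{"fingers": -1,"x": 0,"y": 0,"z": 0,"ax": 0,"ay": 0,"az": 0},{"fingers": -1,"x": 0,"y": 0,"z": 0,"ax": 0,"ay": 0,"az": 0},{"fingers": -1,"x": 0,"y": 0,"z": 0,"ax": 0,"ay": 0,"az": 0},{"fingers": -1,"x": 0,"y": 0,"z": 0,"ax": 0,"ay": 0,"az": 0}])

```text
clock: 11.93
tcp_pos: [0.5016, -0.4408, 0.1717]
orientation: [-2.364, -0.015, -0.023]
contact_force: [-0.1, 0.6, 0.5]
grip_width: 0.0002
gripper_force: 0.0
```

```bash
python3 - <<'E'
from h import *
o,R=st()
t,a=track(8); k=np.polyfit(t-t[-1],a,1); c=r.get_obs()["clock"]; print(len(t),k,"now deg",np.degrees(np.polyval(k,c-t[-1]))%360-360, c)
E
```

```text
11.93 [ 1.12  0.94 -0.52  1.13 -0.17  1.66 -0.84] tcp [ 0.5016 -0.4408  0.1717] tip [ 0.5019 -0.4275  0.1582] F [-0.1  0.6  0.5]
[[ 1.     0.018  0.012]
 [ 0.004 -0.713  0.702]
 [ 0.021 -0.701 -0.713]]
8 [-1.25954594  1.06261463] now deg -302.7249999999999 12.3333
```

>>> arm_command(rows=[{"fingers": -1,"x": 0,"y": 0.005,"z": 0.005,"ax": 0,"ay": 0,"az": 0},{"fingers": -1,"x": 0,"y": 0.005,"z": 0.005,"ax": 0,"ay": 0,"az": 0},{"fingers": -1,"x": 0,"y": 0.005,"z": 0.005,"ax": 0,"ay": 0,"az": 0},{"fingers": -1,"x": 0,"y": 0.005,"z": 0.005,"ax": 0,"ay": 0,"az": 0},{"fingers": -1,"x": 0,"y": 0,"z": 0,"ax": 0,"ay": 0,"az": 0},{"fingers": -1,"x": 0,"y": 0,"z": 0,"ax": 0,"ay": 0,"az": 0},{"fingers": -1,"x": 0,"y": 0,"z": 0,"ax": 0,"ay": 0,"az": 0}])

```text
clock: 12.92
tcp_pos: [0.5023, -0.441, 0.1434]
orientation: [-2.364, -0.015, -0.023]
contact_force: [0.1, -0.1, 0.2]
grip_width: -0.0003
gripper_force: 0.0
```

```bash
python3 - <<'E'
from h import *
o,R=st()
t,a=track(4); k=np.polyfit(t-t[-1],a,1); c=r.get_obs()["clock"]; print(len(t),k,"deg",np.degrees(a)%360-360, c)
E
```

```text
12.92 [ 1.12  0.97 -0.51  1.14 -0.16  1.63 -0.83] tcp [ 0.5023 -0.441   0.1434] tip [ 0.5026 -0.4276  0.1299] F [ 0.1 -0.1  0.2]
[[ 1.     0.018  0.012]
 [ 0.004 -0.712  0.702]
 [ 0.021 -0.702 -0.712]]Traceback (most recent call last):
  File "<stdin>", line 3, in <module>
IndexError: index -1 is out of bounds for axis 0 with size 0
```

>>> arm_command(rows=[{"fingers": -1,"x": 0,"y": 0,"z": 0,"ax": 0,"ay": 0,"az": 0},{"fingers": -1,"x": 0,"y": 0,"z": 0,"ax": 0,"ay": 0,"az": 0},{"fingers": -1,"x": 0,"y": 0,"z": 0,"ax": 0,"ay": 0,"az": 0},{"fingers": -1,"x": 0,"y": 0,"z": 0,"ax": 0,"ay": 0,"az": 0},{"fingers": -1,"x": 0,"y": 0,"z": 0,"ax": 0,"ay": 0,"az": 0},{"fingers": -1,"x": 0,"y": 0.0028,"z": 0.0028,"ax": 0,"ay": 0,"az": 0},{"fingers": -1,"x": 0,"y": 0.0018,"z": 0.0018,"ax": 0,"ay": 0,"az": 0},{"fingers": -1,"x": 0,"y": 0.0011,"z": 0.0011,"ax": 0,"ay": 0,"az": 0},{"fingers": -1,"x": 0,"y": 0,"z": 0,"ax": 0,"ay": 0,"az": 0}])

```text
clock: 13.87
tcp_pos: [0.5022, -0.4408, 0.1346]
orientation: [-2.363, -0.015, -0.022]
contact_force: [0.1, 0.4, -0.1]
grip_width: -0.0001
gripper_force: 0.0
```

```bash
python3 - <<'E'
from h import *
st()
for n in("top","side","top"): print(r.get_obs()["clock"],r.get_obs()["contact_force"].round(1),n,post(r.grab_frame(n)))
E
```

```text
13.87 [ 1.12  0.97 -0.51  1.15 -0.16  1.62 -0.82] tcp [ 0.5022 -0.4408  0.1346] tip [ 0.5024 -0.4275  0.121 ] F [ 0.1  0.4 -0.1]
[[ 1.     0.018  0.012]
 [ 0.004 -0.712  0.702]
 [ 0.021 -0.702 -0.712]]
13.8667 [ 0.1  0.4 -0.1] top [(28, -43.1, 0.066), (55, -101.3, 0.064)]
13.9167 [-0.6 -0.5  0.5] side [(34, -166.6, 0.074), (121, -94.9, 0.067), (64, -44.8, 0.069)]
13.9667 [0.5 0.5 0.1] top [(28, -49.0, 0.066), (57, -100.4, 0.065)]
```

>>> arm_command(rows=[{"fingers": -1,"x": 0,"y": 0.0018,"z": 0.0018,"ax": 0,"ay": 0,"az": 0},{"fingers": -1,"x": 0,"y": 0.0014,"z": 0.0014,"ax": 0,"ay": 0,"az": 0}])

```text
clock: 14.18
tcp_pos: [0.5028, -0.4412, 0.1321]
orientation: [-2.363, -0.016, -0.025]
contact_force: [-0.3, -3.2, 13.5]
grip_width: 0.0001
gripper_force: 6.6
```

```bash
python3 - <<'E'
from h import *
st()
for n in("top","side","top"): print(r.get_obs()["clock"],r.get_obs()["contact_force"].round(1),n,post(r.grab_frame(n)))
E
```

```text
14.18 [ 1.12  0.98 -0.51  1.15 -0.16  1.61 -0.82] tcp [ 0.5028 -0.4412  0.1321] tip [ 0.503  -0.4279  0.1185] F [-0.3 -3.2 13.5]
[[ 1.     0.019  0.013]
 [ 0.004 -0.712  0.702]
 [ 0.023 -0.702 -0.712]]
14.1833 [-0.3 -3.2 13.5] top [(28, -58.2, 0.066), (70, -100.0, 0.066)]
14.2333 [-0.3 -1.2  7.7] side [(30, -166.3, 0.074), (120, -94.4, 0.068), (59, -55.9, 0.069)]
14.2833 [-0.3 -1.1  5.6] top [(27, -57.8, 0.066), (66, -100.6, 0.066)]
```

The brake held: the disc stands with the post at about -57°, 13° past the pointer. With the finger still pressed, I'll draw the disc back 16 mm.

>>> arm_command(rows=[{"fingers": -1,"x": 0.001,"y": 0.0002,"z": 0.0002,"ax": 0,"ay": 0,"az": 0},{"fingers": -1,"x": 0.002,"y": 0,"z": 0,"ax": 0,"ay": 0,"az": 0},{"fingers": -1,"x": 0.0025,"y": 0,"z": 0,"ax": 0,"ay": 0,"az": 0},{"fingers": -1,"x": 0.0025,"y": 0,"z": 0,"ax": 0,"ay": 0,"az": 0},{"fingers": -1,"x": 0.0025,"y": 0,"z": 0,"ax": 0,"ay": 0,"az": 0},{"fingers": -1,"x": 0.0025,"y": 0,"z": 0,"ax": 0,"ay": 0,"az": 0},{"fingers": -1,"x": 0.002,"y": 0,"z": 0,"ax": 0,"ay": 0,"az": 0},{"fingers": -1,"x": 0.001,"y": 0,"z": 0,"ax": 0,"ay": 0,"az": 0},{"fingers": -1,"x": 0,"y": 0,"z": 0,"ax": 0,"ay": 0,"az": 0},{"fingers": -1,"x": 0,"y": 0,"z": 0,"ax": 0,"ay": 0,"az": 0}])

```text
clock: 15.17
tcp_pos: [0.5192, -0.4416, 0.1324]
orientation: [-2.365, -0.016, -0.026]
contact_force: [-0.2, -1.6, 5.9]
grip_width: -0.0001
gripper_force: 3.0
```

```bash
python3 - <<'E'
from h import *
st()
for n in("top","side","top"): print(r.get_obs()["clock"],r.get_obs()["contact_force"].round(1),n,post(r.grab_frame(n)))
E
```

```text
15.17 [ 1.1   0.99 -0.51  1.11 -0.16  1.62 -0.84] tcp [ 0.5192 -0.4416  0.1324] tip [ 0.5195 -0.4283  0.1189] F [-0.2 -1.6  5.9]
[[ 1.     0.019  0.014]
 [ 0.004 -0.713  0.701]
 [ 0.023 -0.701 -0.713]]
15.1667 [-0.2 -1.6  5.9] top [(30, -44.0, 0.066), (66, -86.5, 0.065)]
15.2167 [-0.7 -2.2  6.5] side [(32, -166.5, 0.074), (111, -81.3, 0.068), (60, -42.7, 0.069)]
15.2667 [-0.5 -1.3  6.3] top [(29, -43.9, 0.066), (67, -86.3, 0.065)]
```

The post is now at about -43.5°, on the pointer. I'll lift straight up, gently at first, then withdraw.

>>> arm_command(rows=[{"fingers": -1,"x": 0,"y": -0.0007,"z": -0.0007,"ax": 0,"ay": 0,"az": 0},{"fingers": -1,"x": 0,"y": -0.001,"z": -0.001,"ax": 0,"ay": 0,"az": 0},{"fingers": -1,"x": 0,"y": -0.003,"z": -0.003,"ax": 0,"ay": 0,"az": 0},{"fingers": -1,"x": 0,"y": -0.006,"z": -0.006,"ax": 0,"ay": 0,"az": 0},{"fingers": -1,"x": 0,"y": -0.008,"z": -0.008,"ax": 0,"ay": 0,"az": 0},{"fingers": -1,"x": 0,"y": 0,"z": -0.025,"ax": 0,"ay": 0,"az": 0},{"fingers": -1,"x": 0,"y": 0,"z": -0.03,"ax": 0,"ay": 0,"az": 0},{"fingers": -1,"x": 0,"y": 0,"z": -0.02,"ax": 0,"ay": 0,"az": 0},{"fingers": -1,"x": 0,"y": 0,"z": 0,"ax": 0,"ay": 0,"az": 0},{"fingers": -1,"x": 0,"y": 0,"z": 0,"ax": 0,"ay": 0,"az": 0}])

```text
clock: 16.15
tcp_pos: [0.5174, -0.4942, 0.2121]
orientation: [-2.366, -0.015, -0.026]
contact_force: [0.3, -0.3, -0.2]
grip_width: -0.0
gripper_force: 0.0
```

```bash
python3 - <<'E'
from h import *
st()
for n in("top","side","side","top","top","side"):
    f=r.grab_frame(n); print(r.get_obs()["clock"],n,post(f))
cv2.imwrite("pics/end.png",cv2.resize(f["frame"][130:240,150:290,::-1],None,fx=5,fy=5,interpolation=2))
E
```

```text
16.15 [ 1.09  1.   -0.5   0.9  -0.17  1.83 -0.87] tcp [ 0.5174 -0.4942  0.2121] tip [ 0.5177 -0.4809  0.1985] F [ 0.3 -0.3 -0.2]
[[ 1.     0.019  0.014]
 [ 0.003 -0.714  0.7  ]
 [ 0.023 -0.7   -0.714]]
16.2 top [(29, -46.6, 0.065)]
16.25 side [(32, -166.6, 0.074), (59, -45.0, 0.069)]
16.3 side [(30, -166.6, 0.074), (57, -45.1, 0.069)]
16.35 top [(30, -46.8, 0.066)]
16.4 top [(30, -46.8, 0.066)]
16.45 side [(29, -166.6, 0.075), (59, -45.3, 0.069)]
```

View pics/end.png

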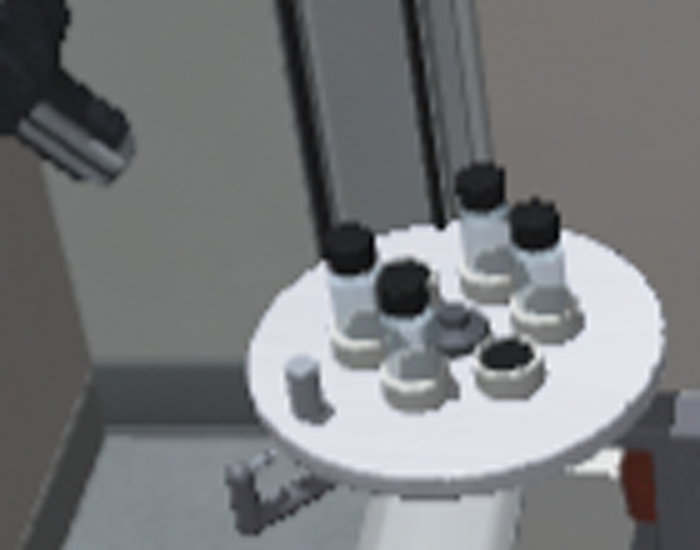

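The post at (303,390) stands in line with the pointer at (270,490), about 2–3° off, and the finger is clear. I'll check for creep before handing in.

>>> arm_command(rows=[{"fingers": -1,"x": 0,"y": 0,"z": 0,"ax": 0,"ay": 0,"az": 0},{"fingers": -1,"x": 0,"y": 0,"z": 0,"ax": 0,"ay": 0,"az": 0},{"fingers": -1,"x": 0,"y": 0,"z": 0,"ax": 0,"ay": 0,"az": 0},{"fingers": -1,"x": 0,"y": 0,"z": 0,"ax": 0,"ay": 0,"az": 0},{"fingers": -1,"x": 0,"y": 0,"z": 0,"ax": 0,"ay": 0,"az": 0},{"fingers": -1,"x": 0,"y": 0,"z": 0,"ax": 0,"ay": 0,"az": 0},{"fingers": -1,"x": 0,"y": 0,"z": 0,"ax": 0,"ay": 0,"az": 0},{"fingers": -1,"x": 0,"y": 0,"z": 0,"ax": 0,"ay": 0,"az": 0},{"fingers": -1,"x": 0,"y": 0,"z": 0,"ax": 0,"ay": 0,"az": 0},{"fingers": -1,"x": 0,"y": 0,"z": 0,"ax": 0,"ay": 0,"az": 0}])

```text
clock: 17.28
tcp_pos: [0.517, -0.4934, 0.2108]
orientation: [-2.364, -0.015, -0.023]
contact_force: [-0.5, 0.8, -0.9]
grip_width: -0.0004
gripper_force: 0.0
```

```bash
python3 - <<'E'
from h import *
for n in("top","side","top","side"):
    f=r.grab_frame(n); print(r.get_obs()["clock"],n,post(f))
E
```

```text
17.3333 top [(30, -46.8, 0.066)]
17.3833 side [(32, -166.5, 0.074), (59, -45.2, 0.069)]
17.4333 top [(29, -46.7, 0.066)]
17.4833 side [(31, -166.6, 0.074), (60, -45.3, 0.069)]
```

At rest at about -46°, within about 3 mm of the pointer, so I'm handing in.

```bash
python3 -c "
from bench import r
print(r.hand_in())"
```

```text
the job is handed in; nothing more can be done
None
```

I flicked the disc clockwise and it coasted untouched for over nine seconds; I braked it, drew it back with the finger pressed on its face, and handed in with the post at rest, by camera about 3 mm from the pointer, and the finger clear (no verdict came back).

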